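# Feel for the full sample tin and slide it into the loading dock

### The job

Four look-alike closed tins stand in a row on the lab bench; three are empty and one is still full of sample. Find the full one by the resistance it gives to a nudge, and slide it along the bench, without lifting it, into the three-sided steel dock until it sits fully home against the back wall. Leave the empty tins standing within a few centimetres of where they are, and do not knock or shift the other things on the bench.

Things in the scene. Friction and masses are not known exactly. Their poses are not given: they have to be found in the camera images.
- tin_a_center (a point): Centre, half-way up (20 mm above the bench), of one of four identical round aluminium tins with closed lids, 90 mm diameter, 40 mm tall, upright, z axis up, in a row along y, 130 mm or more apart. An empty tin has 0.12 to 0.20 kg, the full one 0.76 to 0.96 kg: pushed level, an empty one slides at 1 to 2.5 N, the full one at 6 to 12 N. Which is full cannot be seen.
- tin_b_center (a point): Centre, half-way up (20 mm above the bench), of one of four identical round aluminium tins with closed lids, 90 mm diameter, 40 mm tall, upright, z axis up, in a row along y, 130 mm or more apart. An empty tin has 0.12 to 0.20 kg, the full one 0.76 to 0.96 kg: pushed level, an empty one slides at 1 to 2.5 N, the full one at 6 to 12 N. Which is full cannot be seen.
- tin_c_center (a point): Centre, half-way up (20 mm above the bench), of one of four identical round aluminium tins with closed lids, 90 mm diameter, 40 mm tall, upright, z axis up, in a row along y, 130 mm or more apart. An empty tin has 0.12 to 0.20 kg, the full one 0.76 to 0.96 kg: pushed level, an empty one slides at 1 to 2.5 N, the full one at 6 to 12 N. Which is full cannot be seen.
- tin_d_center (a point): Centre, half-way up (20 mm above the bench), of one of four identical round aluminium tins with closed lids, 90 mm diameter, 40 mm tall, upright, z axis up, in a row along y, 130 mm or more apart. An empty tin has 0.12 to 0.20 kg, the full one 0.76 to 0.96 kg: pushed level, an empty one slides at 1 to 2.5 N, the full one at 6 to 12 N. Which is full cannot be seen.
- tin_a: The same tin as tin_a_center, origin at the centre of its underside.
- tin_b: The same tin as tin_b_center, origin at the centre of its underside.
- tin_c: The same tin as tin_c_center, origin at the centre of its underside.
- tin_d: The same tin as tin_d_center, origin at the centre of its underside.
- dock: Fixed three-sided fence of bare steel, 30 mm tall, at the left of the bench (+y) and further out than the row of tins. Origin on the bench under the seat. +y points from the open mouth to the back wall, x across; turned up to 0.15 rad about vertical. No raised floor: the tin slides on the bench itself.
- dock_seat (a point): Where the tin's centre lies when fully home (20 mm above the bench; axes as dock). Back wall's face 45 mm beyond it in +y. Side walls: faces 49 mm either side in x, 8 mm thick, from 20 mm before it (-y) to the back wall. From there two flared guides open outwards, 34 degrees from the side walls, to 52 mm before it, where the mouth is about 145 mm wide.
- vial: Bystander: small amber vial, 20 mm diameter, 50 mm tall, standing between the second and third place of the row of tins. Origin at the centre of its underside.
- beaker: Bystander: glass beaker, 62 mm diameter, 68 mm tall, standing towards the back of the bench. Origin at the centre of its underside.
- cork_ring: Bystander: cork flask ring, 90 mm diameter, 28 mm tall, lying towards the back of the bench. Origin at the centre of its underside.
- stopper: Bystander: glass stopper, 32 mm diameter, 34 mm tall, standing head down beyond the lane to the dock. Origin at the centre of its underside.
- reagent: Bystander: amber bottle, 72 mm diameter, 150 mm tall, standing at the left. Origin at the centre of its underside.
- screwdriver: Bystander: screwdriver with black handle lying flat at the front left. Origin at its middle, on the bench.
- wrench: Bystander: wrench lying flat at the front right. Origin at its middle, on the bench.
There are look-alikes about, which are no part of the job. What is shaped like the tin_b but black, blue or green is not meant.

How it is judged:
By the outcome, as a careful person would: the job done as asked, in the order asked, and still so for the second after the job is handed in, with the robot touching nothing.
It also fails if it takes over 64 s, if anything falls off the work surface, if the arm or the gripper's body presses on something with over 40 N, if the wrist force passes 120 N, or if a joint passes its speed limit or range.

### The arm

A 6-joint arm with a two-finger parallel gripper is mounted at the origin on the work surface. World frame = base frame: x ahead of the robot, y to its left, z up, the work surface at z = 0. Lengths are in m, angles in rad, forces in N, time in s.
With the tool pointing down it reaches from about 0.35 to 0.775 m from the base axis. Payload 7.3 kg.
Tool frame: the origin (TCP) lies at the very end of the fingers, on their centre line; the grasp point (between the pads) lies 19 mm behind it (robot.pinch_z is the distance from the TCP to the grasp point, in m); z points along the fingers, y is the line along which they close (so a half turn about z gives the same grasp; the last joint's range is limited). The gripper opens to 92 mm and grips with 3 to 60 N. Pads are 19 mm wide; open, the fingers measure 130 mm over their backs; the gripper's body (75 mm by 190 mm) begins 47 mm behind the grasp point.
Start: joints at [1.163, 0.342, 1.524, -0, 1.275, -0.146], TCP at [0.136, 0.507, 0.227] pointing down, gripper open.
Joint ranges: [-2.53, 2.53], [-0.77, 2.02], [0.04, 2.7], [-1, 4.14], [0.28, 2.66], [-3.11, 3.11]. Speed limits (rad/s): [2.57, 2.57, 3.14, 3.14, 3.14, 3.14].

### API

Orientations are given as [roll, pitch, yaw] about the fixed x, y, z axes, in that order (R = Rz(yaw) Ry(pitch) Rx(roll)).
In Python, from cell import robot gives the robot as it stands.
- The arm moves only by the tool move_arm, never from a script. Its argument "motion" is a list of rows, each a list of 6 numbers: the shift along the tool's x, y, z in units of 0.1 m (1.0 is 0.1 m), then the turn, a rotation vector about the tool's x, y, z in units of pi rad (1.0 is pi rad). In form: [[dx, dy, dz, rx, ry, rz], ...]. A call has 1 to 12 rows; each row is the pose to reach, as a shift and turn from the pose commanded when the call began, along the tool's axes at that moment, turning the shorter way round; what a row does not reach only later rows make up. A row lasts 1/8 s, in which the tool goes at most 62.5 mm and 10.7 degrees, less where a joint would pass 70% of its speed; a pose out of reach is approached as far as the arm can. A call with a number of a shift or a turn outside -1 to 1 is refused whole. A call with a gripper value outside its range is refused whole. "fingers" is the opening, from -1 (shut) to 1 (fully open), set as the call begins (left out, the last holds). The fingers move at their own pace and stop on an object; "newtons" is the grip in N (left out, the last holds). Time passes only in rows, so rows that repeat a pose let the fingers close. It gives the time, the measured TCP pose, the force, the opening and the grip force at its end, in the units of the state.
- robot.observe(): the state, without advancing time (a new reading comes with each control period).
- robot.read_camera(name): name is "scene" or "top" or "wrist"; returns a dict with "image" (420x560x3 uint8, red, green, blue), "range_z" (420x560 float32, m along the optical axis (not along the pixel's ray), 0 where there is no reading), "vfov" (degrees; the focal length in pixels is half the picture's height over the tangent of half this angle, whatever the lens; pixels are square), "cx", "cy" (the principal point, pixels), "k1" (the pictures are not rectified: a ray, as slopes to the right and down, at radius r is drawn at 1 + k1 r^2 times it, then the intrinsics apply), "extrinsics" (4x4, takes a point from camera to world coordinates); the wrist camera has in their place "hand_eye" (4x4, takes a point from camera to tool coordinates, whose origin is the TCP and whose axes are the flange's). Camera axes: x right, y up, looking along -z (the intrinsics and any distortion apply to the point x, -y, -z); pixel columns grow to the right and rows downward; lengths in m; the calibration is good to about 2 mm. A picture is of the moment at which its call begins: read the wrist's pose just before it.
- robot.hand_in(): hands the job in; it is judged then, once.
The state is a dict: "time": time; "qpos": joint angles; "qvel": joint speeds; "joint_efforts": joint torques, N m; "tool_pos": TCP position; "tool_rot": TCP orientation; "contact_force": force on the tool from outside, world axes, zero at the start; "torque": the same for the moment, N m; "opening": finger opening in m; "grip_force": force on a finger pad.
Only numpy, scipy, OpenCV 4.12 (cv2) and the standard library are available. Lean on these libraries where they do the work, as an engineer would, in place of code of your own. Each camera call takes 0.05 s, during which the arm holds its last target. There are 200 camera calls.

## Working session

There is one attempt and no reset: what is moved stays moved. The work goes in short steps, Python scripts to look and compute and a tool call to move; the robot and the scene stay as the last step left them, time stands still between calls to the robot, and variables do not carry over. Pictures are saved under pics/ and viewed, at most 10 in all, crops included, and the job is handed in when it is done.

Besides the shell and the picture viewer there is one more tool, called after "Emit:" as name([rows], argument=value, ...), one row to a line, values as JSON. move_arm: Moves the arm, as the interface text tells. Shifts and turns lie within -1 to 1; 1 stands for 0.1 m of shift or pi rad of turn. Its arguments: {"type":"object","properties":{"motion":{"type":"array"},"fingers":{"type":"number"},"newtons":{"type":"number"}},"required":["motion"]}

```bash
ls; mkdir -p pics; cat > h.py <<'E'
import numpy as np, cv2
from cell import robot
def save(name,fn,crop=None,scale=1):
    c=robot.read_camera(name); im=c["image"]
    if crop: x0,y0,x1,y1=crop; im=im[y0:y1,x0:x1]
    im=cv2.resize(im,None,fx=scale,fy=scale,interpolation=cv2.INTER_CUBIC)
    cv2.imwrite(fn,im[:,:,::-1]); return c
def ray(c,u,v):
    f=210/np.tan(np.radians(c["vfov"])/2)
    d=np.array([(u-c["cx"])/f,(v-c["cy"])/f]); s=d.copy()
    for _ in range(20): s=d/(1+c["k1"]*(s@s))
    return np.array([s[0],-s[1],-1])
def at_z(c,u,v,z):
    E=c["extrinsics"]; r=E[:3,:3]@ray(c,u,v); o=E[:3,3]; return o+r*(z-o[2])/r[2]
E
python3 - <<'E'
from h import *
s=robot.observe(); print({k:np.round(v,3) for k,v in s.items()})
c=save("top","pics/top.png",scale=1.4); np.savez("top.npz",**c); print(c["extrinsics"],c["vfov"],c["k1"],c["cx"],c["cy"])
c=save("scene","pics/scene.png",scale=1.4); np.savez("scene.npz",**c)
E
```

```text
pics
{'time': np.float64(0.0), 'qpos': array([ 1.163,  0.343,  1.525,  0.   ,  1.275, -0.146]), 'qvel': array([-0.002, -0.001,  0.001, -0.001, -0.001, -0.001]), 'joint_efforts': array([-3.0000e-03, -4.3122e+01, -2.4422e+01,  7.2000e-02,  5.6000e-02,
       -0.0000e+00]), 'tool_pos': array([0.136, 0.507, 0.226]), 'tool_rot': array([-3.14, -0.  ,  2.88]), 'contact_force': array([-0.464,  0.25 , -1.072]), 'torque': array([-0.01 ,  0.057, -0.003]), 'grip_force': np.float64(0.0), 'opening': np.float64(0.092)}
[[ 0.00895918  0.99419177 -0.10724948  0.32428582]
 [-0.99985439  0.00734876 -0.01540144  0.0321465 ]
 [-0.01452383  0.10737184  0.99411284  1.50617439]
 [ 0.          0.          0.          1.        ]] 42.24005955887418 -0.0442929983261224 283.02535144906983 211.81246719116757
```

View pics/top.png

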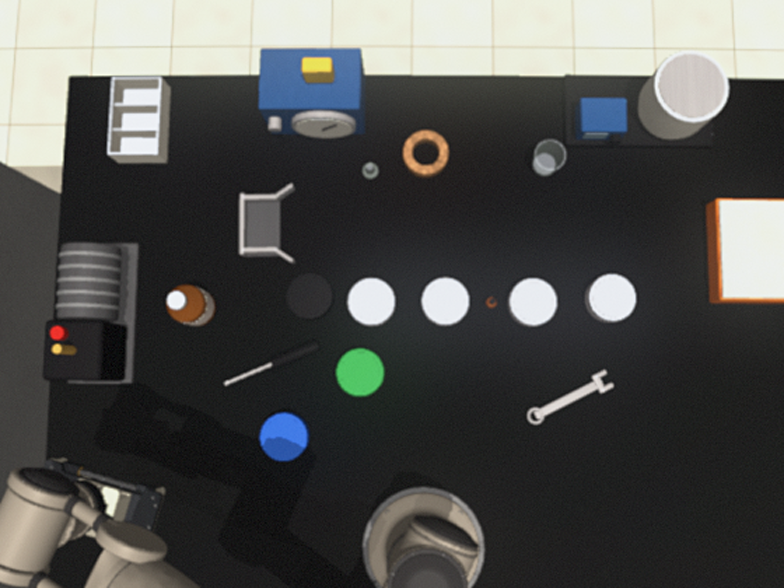

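View pics/scene.png

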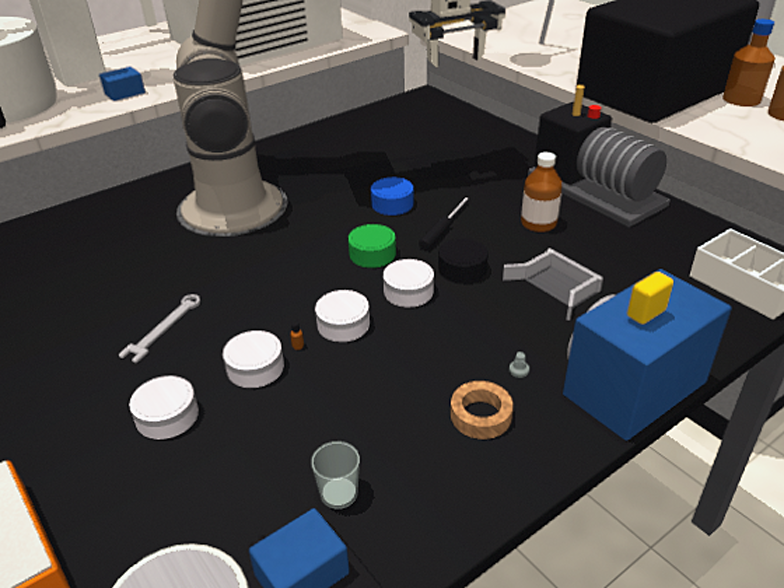

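The top picture (1.4x) shows white tins at (371,302), (445,301), (533,302) and (612,298), and the vial at (491,302). The dock spans (240-295, 185-262) with its mouth to the right. Things that could be mistaken for the tins are the black one at (309,296), green at (360,372) and blue at (284,436). I choose the four white/aluminium ones.

```bash
python3 - <<'E'
from h import *
c=dict(np.load("top.npz")); im=c["image"]
crop=im[110:290,150:470]; cv2.imwrite("pics/crop.png",cv2.resize(crop,None,fx=2.5,fy=2.5,interpolation=cv2.INTER_CUBIC)[:,:,::-1])
m=(im.min(2)>170).astype(np.uint8); m[:185]=0;m[240:]=0
n,l,st,ce=cv2.connectedComponentsWithStats(m)
for i in range(1,n):
    if st[i,4]>300: print(ce[i],st[i],at_z(c,*ce[i],0.04).round(4))
for n,u,v,z in [("black",309,296,.04),("green",360,372,.04),("vial",491,302,.05),("stopper",370,170,.03),("cork",426,153,.028),("beaker",545,165,.0),("reagent",195,308,0)]:
    print(n,at_z(c,u/1.4,v/1.4,z).round(3))
E
```

```text
[537.48094079 198.46796431] [ 515  185   45   28 1233] [ 0.5242 -0.6391  0.04  ]
[436.98490128 212.08246225] [421 196  33  33 861] [ 0.4848 -0.3626  0.04  ]
[264.83179724 214.96658986] [249 199  33  33 868] [0.4735 0.1041 0.04  ]
[317.73623853 214.74311927] [301 199  34  33 872] [ 0.4752 -0.0393  0.04  ]
[380.4295612  215.10623557] [364 199  34  33 866] [ 0.4754 -0.209   0.04  ]
black [0.482 0.224 0.04 ]
green [0.336 0.123 0.04 ]
vial [ 0.472 -0.127  0.05 ]
stopper [0.736 0.11  0.03 ]
cork [ 0.772 -0.002  0.028]
beaker [ 0.757 -0.244  0.   ]
reagent [0.461 0.458 0.   ]
```

View pics/crop.png

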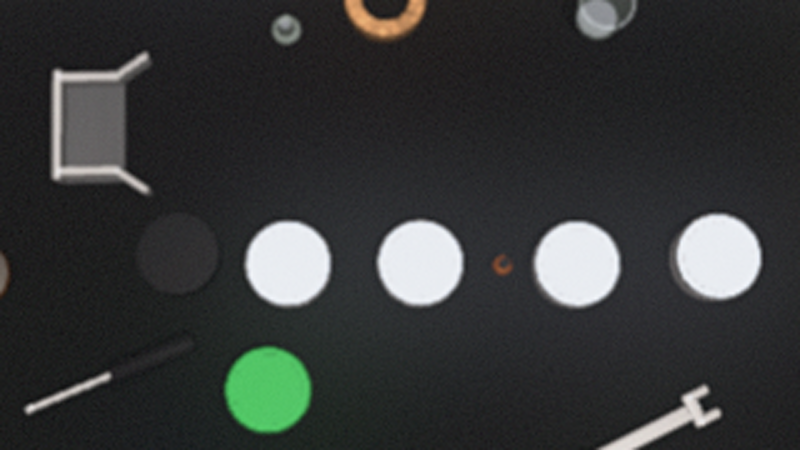

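The crop shows the four white tins at (288,263), (420,263), (577,264) and (719,256). The dock's back wall is at column 57, its side walls at rows 75 and 172, and its flare tips at (148,56) and (148,190).

```bash
python3 - <<'E'
from h import *
c=dict(np.load("top.npz"))
P=lambda x,y,z:at_z(c,150+(x+.5)/2.5-.5,110+(y+.5)/2.5-.5,z)[:2].round(4)
for n,x,y,z in [("backL outer",53,70,.03),("back R outer",54,172,.03),("sideL end",118,76,.03),("sideR end",119,169,.03),("flareL",148,55,.03),("flareR",148,187,.03),("backtop mid",57,122,.03),
 ("wrench tip",706,388,.005),("wrench tip2",690,400,.005),("wr3",720,412,.005),("screwd tip",190,342,.02)]: print(n,P(x,y,z))
# range-based: points 20..34mm high around the dock
E=c["extrinsics"];R=c["range_z"]
pts=[]
for v in range(128,192):
  for u in range(165,215):
    if R[v,u]>0: pts.append((E@np.append(ray(c,u,v)*R[v,u],1))[:3])
pts=np.array(pts); print(pts[:,2].min(),pts[:,2].max())
w=pts[(pts[:,2]>.022)&(pts[:,2]<.04)]; print(len(w),w.min(0),w.max(0))
(cx,cy),sz,a=cv2.minAreaRect(w[w[:,1]>w[:,1].max()-.09][:,:2].astype(np.float32)); print(cx,cy,sz,a)
for y0 in np.arange(.18,.36,.01):
  s=w[(w[:,1]>y0)&(w[:,1]<y0+.01)]; lo=s[s[:,0]<.625,0];hi=s[s[:,0]>=.625,0]; print(round(y0,2),len(s),lo.mean() if len(lo) else 0,hi.mean() if len(hi) else 0)
E
```

```text
backL outer [0.6891 0.3696]
back R outer [0.5739 0.3646]
sideL end [0.6825 0.2965]
sideR end [0.5776 0.2925]
flareL [0.7065 0.2636]
flareR [0.5577 0.2599]
backtop mid [0.6301 0.3631]
wrench tip [ 0.3425 -0.3556]
wrench tip2 [ 0.3293 -0.3377]
wr3 [ 0.3164 -0.3705]
screwd tip [0.388  0.2112]
-0.010986631785914414 0.041295355572411596
385 [0.55283585 0.25970814 0.02204226] [0.70850409 0.36825051 0.03999311]
0.6318916082382202 0.323596328496933 (0.1357032209634781, 0.08944115787744522) 0.28799185156822205
0.18 0 0 0
0.19 0 0 0
0.2 0 0 0
0.21 0 0 0
0.22 0 0 0
0.23 0 0 0
0.24 0 0 0
0.25 1 0.5564487641168986 0
0.26 17 0.5578216685298698 0.7047898760494866
0.27 25 0.5646595274450598 0.6995468051406603
0.28 23 0.5710190587990303 0.6917106306930928
0.29 26 0.576945118526623 0.6850799366662232
0.3 24 0.5772645430912603 0.6826171276978666
0.31 24 0.5765397690180676 0.682474269845163
0.32 27 0.5765430854665644 0.6819531481939096
0.33 25 0.5754751140699784 0.6812874657410007
0.34 22 0.5753283481112356 0.682216956867837
0.35 70 0.5924749984005321 0.6604368848424187
```

Emit:
move_arm([
  [-0.9,-0.8,0,0,0,0],
  [-0.9,-0.8,0,0,0,0],
], fingers=0.1, newtons=20)

```text
time: 0.35
tool_pos: [0.2023, 0.4052, 0.2261]
tool_rot: [-3.141, -0.0, 2.882]
contact_force: [0.6, 0.6, 0.2]
opening: 0.0765
grip_force: 0.0
```

Emit:
move_arm([
  [-0.9,-0.8,0,0,0,0],
  [-0.9,-0.8,0,0,0,0],
])

```text
time: 0.6
tool_pos: [0.2689, 0.3042, 0.2266]
tool_rot: [-3.141, 0.0, 2.88]
contact_force: [0.9, 0.6, 0.3]
opening: 0.0566
grip_force: 0.0
```

Emit:
move_arm([
  [-0.9,-0.8,0,0,0,0],
  [-0.9,-0.8,0,0,0,0],
])

```text
time: 0.85
tool_pos: [0.3352, 0.2036, 0.2267]
tool_rot: [3.141, 0.0, 2.88]
contact_force: [1.5, 0.5, 0.4]
opening: 0.0503
grip_force: 0.0
```

Emit:
move_arm([
  [-0.9,-0.8,0.5,0,0,-0.083],
  [-0.9,-0.8,0.8,0,0,-0.083],
  [-0.9,-0.8,0.8,0,0,-0.083],
])

```text
time: 1.23
tool_pos: [0.4008, 0.1028, 0.145]
tool_rot: [-3.141, -0.002, 3.139]
contact_force: [0.3, 0.5, -0.2]
opening: 0.0505
grip_force: 0.0
```

Emit:
move_arm([
  [-0.09,0,0.5,0,0,0],
  [-0.09,0,1.0,0,0,0],
])

```text
time: 1.48
tool_pos: [0.4108, 0.1044, 0.0455]
tool_rot: [3.141, 0.002, 3.139]
contact_force: [0.3, 0.0, -0.7]
opening: 0.0503
grip_force: 0.0
```

Emit:
move_arm([
  [0,0,0.3,0,0,0],
  [0,0,0.3,0,0,0],
  [0,0,0.3,0,0,0],
])

```text
time: 1.85
tool_pos: [0.4104, 0.105, 0.0176]
tool_rot: [3.141, 0.001, 3.141]
contact_force: [-0.9, 0.1, 0.7]
opening: 0.0505
grip_force: 0.0
```

Emit:
move_arm([
  [-0.06,0,0,0,0,0],
  [-0.12,0,0,0,0,0],
  [-0.16,0,0,0,0,0],
  [-0.2,0,0,0,0,0],
])

```text
time: 2.35
tool_pos: [0.4295, 0.1049, 0.0168]
tool_rot: [3.142, -0.001, 3.141]
contact_force: [-4.1, 0.5, 2.7]
opening: 0.0503
grip_force: 1.7
```

Emit:
move_arm([
  [-0.03,0,0,0,0,0],
  [-0.06,0,0,0,0,0],
])

```text
time: 2.6
tool_pos: [0.4353, 0.1048, 0.0166]
tool_rot: [3.142, -0.001, 3.141]
contact_force: [-4.5, -0.4, 2.9]
opening: 0.0505
grip_force: 2.0
```

Emit:
move_arm([
  [-0.03,0,0,0,0,0],
  [-0.06,0,0,0,0,0],
])

```text
time: 2.85
tool_pos: [0.4421, 0.1048, 0.0167]
tool_rot: [3.141, 0.0, 3.141]
contact_force: [-3.2, 0.0, 2.0]
opening: 0.0502
grip_force: 1.5
```

Emit:
move_arm([
  [0.36,0,0,0,0,0],
  [0.36,0,0,0,0,0],
])

```text
time: 3.1
tool_pos: [0.4041, 0.1049, 0.0165]
tool_rot: [-3.142, -0.002, 3.141]
contact_force: [0.2, -0.2, 0.1]
opening: 0.0505
grip_force: 0.0
```

Emit:
move_arm([
  [0,-0.6,0,0,0,0],
  [0,-1,0,0,0,0],
])

```text
time: 3.35
tool_pos: [0.4076, 0.0033, 0.017]
tool_rot: [-3.141, 0.003, -3.141]
contact_force: [-0.5, 0.0, -0.8]
opening: 0.0503
grip_force: 0.0
```

Emit:
move_arm([
  [0,-0.44,0,0,0,0],
  [0,-0.44,0,0,0,0],
  [0,-0.44,0,0,0,0],
])

```text
time: 3.72
tool_pos: [0.4063, -0.0392, 0.0167]
tool_rot: [-3.142, 0.001, 3.14]
contact_force: [0.1, -0.7, 0.0]
opening: 0.0503
grip_force: 0.0
```

Emit:
move_arm([
  [-0.08,0,0,0,0,0],
  [-0.16,0,0,0,0,0],
  [-0.22,0,0,0,0,0],
  [-0.25,0,0,0,0,0],
])

```text
time: 4.22
tool_pos: [0.4298, -0.0386, 0.0165]
tool_rot: [3.141, -0.003, -3.141]
contact_force: [-7.7, 0.1, 4.6]
opening: 0.0504
grip_force: 3.7
```

Emit:
move_arm([
  [-0.03,0,0,0,0,0],
  [-0.06,0,0,0,0,0],
])

```text
time: 4.47
tool_pos: [0.4319, -0.0383, 0.0162]
tool_rot: [3.14, -0.01, 3.141]
contact_force: [-15.0, -0.4, 13.9]
opening: 0.0504
grip_force: 7.9
```

B gives well over 6 N, so it is the full one, but the upward force is odd. I'll look at the contact before pushing on.

```bash
python3 - <<'E'
from h import *
save("scene","pics/s2.png",crop=(130,120,330,270),scale=4)
s=robot.observe(); print({k:np.round(s[k],3) for k in("contact_force","torque","tool_pos","tool_rot")})
E
```

```text
{'contact_force': array([-1.2178e+01,  1.0000e-03,  9.3280e+00]), 'torque': array([-0.041,  1.851, -0.016]), 'tool_pos': array([ 0.432, -0.038,  0.016]), 'tool_rot': array([ 3.14 , -0.009,  3.141])}
```

View pics/s2.png

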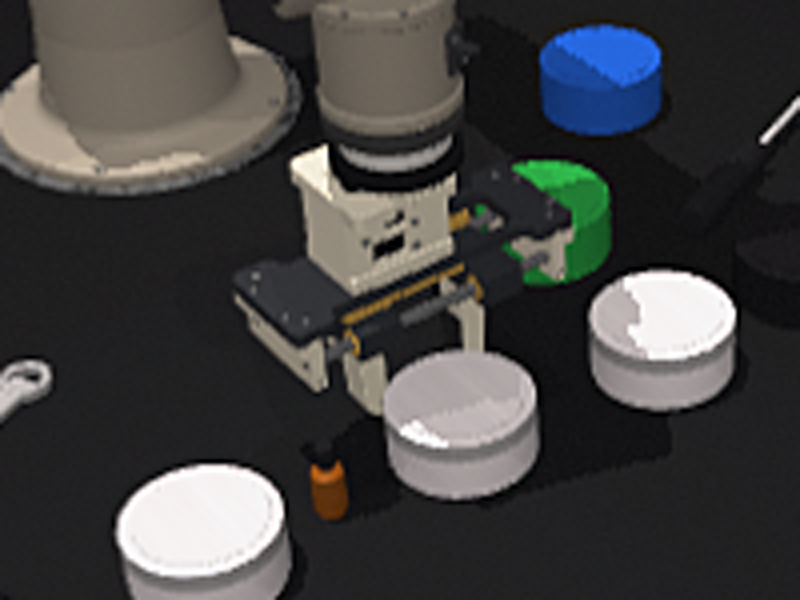

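The crop shows tin B upright at (462,420), seated squarely in the notch between the fingers, and the vial clear at (328,490). I push on along +x into the dock lane.

Emit:
move_arm([
  [-0.06,0,-0.01,0,0,0],
  [-0.12,0,-0.02,0,0,0],
  [-0.18,0,-0.03,0,0,0],
  [-0.24,0,-0.03,0,0,0],
  [-0.3,0,-0.03,0,0,0],
])

```text
time: 5.15
tool_pos: [0.4668, -0.0391, 0.0196]
tool_rot: [3.141, -0.001, 3.141]
contact_force: [-3.0, 0.8, -3.5]
opening: 0.0502
grip_force: 2.1
```

Emit:
move_arm([
  [-0.06,0,0,0,0,0],
  [-0.12,0,0,0,0,0],
  [-0.18,0,0,0,0,0],
])

```text
time: 5.52
tool_pos: [0.485, -0.0392, 0.0197]
tool_rot: [3.141, -0.0, 3.141]
contact_force: [-2.6, -0.2, -4.0]
opening: 0.0506
grip_force: 2.1
```

Emit:
move_arm([
  [-0.06,0,0,0,0,0],
  [-0.12,0,0,0,0,0],
])

```text
time: 5.78
tool_pos: [0.497, -0.0392, 0.0197]
tool_rot: [3.142, -0.0, 3.141]
contact_force: [-3.8, 0.5, -3.3]
opening: 0.0498
grip_force: 2.1
```

Emit:
move_arm([
  [-0.06,0,0.02,0,0,0],
  [-0.12,0,0.02,0,0,0],
  [-0.18,0,0.02,0,0,0],
])

```text
time: 6.15
tool_pos: [0.5137, -0.0391, 0.0179]
tool_rot: [3.141, -0.002, 3.141]
contact_force: [-8.5, 0.6, 3.5]
opening: 0.0506
grip_force: 6.0
```

Emit:
move_arm([
  [-0.06,0,0,0,0,0],
  [-0.12,0,0,0,0,0],
])

```text
time: 6.4
tool_pos: [0.5258, -0.0391, 0.0179]
tool_rot: [3.141, -0.003, 3.141]
contact_force: [-8.7, 0.1, 4.6]
opening: 0.0504
grip_force: 6.4
```

The two readings fit mu ≈ 0.70 and a weight of 8.3 N (0.85 kg), so B is confirmed full. On to the lane.

Emit:
move_arm([
  [-0.08,0,-0.01,0,0,0],
  [-0.16,0,-0.01,0,0,0],
  [-0.24,0,-0.01,0,0,0],
  [-0.32,0,-0.01,0,0,0],
  [-0.4,0,-0.01,0,0,0],
  [-0.48,0,-0.01,0,0,0],
  [-0.56,0,-0.01,0,0,0],
  [-0.62,0,-0.01,0,0,0],
])

```text
time: 7.4
tool_pos: [0.5892, -0.0393, 0.0187]
tool_rot: [3.142, 0.0, 3.141]
contact_force: [-3.9, -0.8, -3.2]
opening: 0.0507
grip_force: 2.5
```

Emit:
move_arm([
  [0.2,0,0,0,0,0],
  [0.4,0,-0.4,0,0,0],
  [0.8,0,-0.8,0,0,0],
  [0.8,0,-0.8,0,0,0],
])

```text
time: 7.9
tool_pos: [0.5102, -0.0397, 0.1026]
tool_rot: [-3.14, 0.009, 3.14]
contact_force: [0.4, 0.4, -0.0]
opening: 0.0503
grip_force: 0.0
```

```bash
python3 - <<'E'
from h import *
c=save("top","pics/t2.png",crop=(150,80,470,280),scale=2.5)
im=c["image"]; m=(im.min(2)>150).astype(np.uint8); n,l,st,ce=cv2.connectedComponentsWithStats(m)
for i in range(1,n):
    if 400<st[i,4]<1200 : print(ce[i].round(1),st[i],at_z(c,*ce[i],0.04).round(4))
print(robot.observe()["tool_pos"])
E
```

```text
[320.  149.7] [303 141  32  19 415] [ 0.6547 -0.0451  0.04  ]
[328.4 178.5] [309 168  40  22 520] [ 0.5747 -0.0682  0.04  ]
[264.7 209.3] [249 193  33  33 859] [0.4888 0.1046 0.04  ]
[437.  212.2] [421 196  33  34 879] [ 0.4845 -0.3625  0.04  ]
[380.4 215.2] [364 199  34  34 896] [ 0.4753 -0.209   0.04  ]
[407.4 283.7] [377 265  61  38 415] [ 0.2916 -0.2794  0.04  ]
[261.7 408.6] [248 396  30  24 536] [-0.038   0.1063  0.04  ]
[ 0.51067589 -0.03968973  0.10110396]
```

View pics/t2.png

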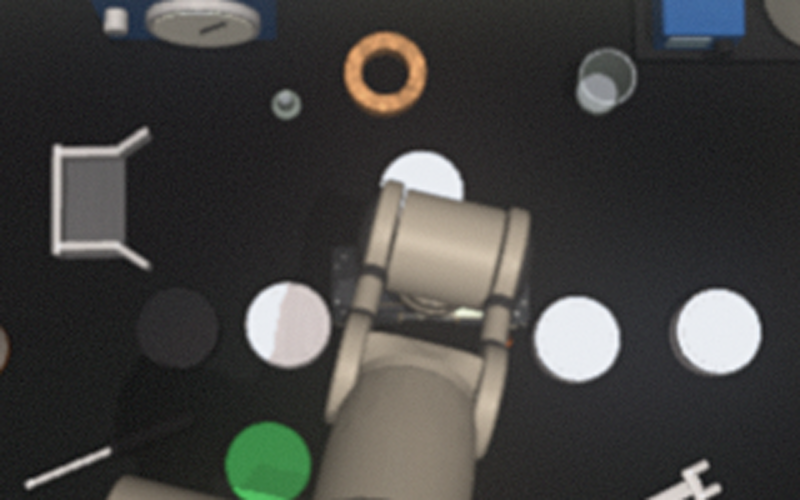

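The picture shows tin B's far edge at (422,151) in lane with the dock (rows 150-248). A is at (0.489,0.105), and everything else is in place. Next I turn the gripper and go behind B.

Emit:
move_arm([
  [-0.5,-0.4,0,0,0,0.06],
  [-1,-0.7,0,0,0,0.12],
  [-1,-0.7,0,0,0,0.18],
  [-1,-0.7,0,0,0,0.24],
  [-1,-0.7,0,0,0,0.3],
  [-1,-0.7,0,0,0,0.36],
  [-1,-0.7,0,0,0,0.42],
  [-1,-0.7,0,0,0,0.47],
  [-1,-0.7,0,0,0,0.49],
  [-1,-0.7,0,0,0,0.49],
])

```text
time: 9.2
tool_pos: [0.6096, -0.1095, 0.0977]
tool_rot: [3.141, -0.0, 1.602]
contact_force: [0.7, -0.2, 0.8]
opening: 0.0503
grip_force: 0.0
```

Emit:
move_arm([
  [-0.1,0.25,0,0,0,0],
  [-0.1,0.25,0.4,0,0,0],
  [-0.1,0.25,0.4,0,0,0],
])

```text
time: 9.57
tool_pos: [0.6321, -0.118, 0.0551]
tool_rot: [-3.135, -0.002, 1.602]
contact_force: [-0.0, -0.1, 0.1]
opening: 0.0506
grip_force: 0.0
```

Emit:
move_arm([
  [0,0.02,0.2,0,0,0],
  [0,0.02,0.37,0,0,0],
  [0,0.02,0.37,0,0,0],
])

```text
time: 9.95
tool_pos: [0.6348, -0.1182, 0.0201]
tool_rot: [-3.139, -0.001, 1.601]
contact_force: [-0.1, 0.4, 0.1]
opening: 0.0504
grip_force: 0.0
```

Emit:
move_arm([
  [0.1,0,0,0,0,0],
  [0.2,0,0,0,0,0],
  [0.26,0,0,0,0,0],
  [0.32,0,0,0,0,0],
  [0.38,0,0,0,0,0],
  [0.44,0,0,0,0,0],
])

```text
time: 10.7
tool_pos: [0.6352, -0.0755, 0.0221]
tool_rot: [3.14, 0.002, 1.601]
contact_force: [1.0, -6.7, 0.4]
opening: 0.0503
grip_force: 2.9
```

Emit:
move_arm([
  [0.1,0,0,0,0,0],
  [0.2,0.0,0,0,0,0],
  [0.3,0.01,0,0,0,0],
  [0.4,0.01,0,0,0,0],
  [0.5,0.01,0,0,0,0],
  [0.6,0.01,0,0,0,0],
  [0.7,0.02,0,0,0,0],
  [0.8,0.02,0,0,0,0],
  [0.9,0.02,0,0,0,0],
  [1,0.02,0,0,0,0],
])

```text
time: 11.95
tool_pos: [0.6338, 0.0244, 0.0221]
tool_rot: [3.141, 0.002, 1.601]
contact_force: [0.7, -6.5, 1.7]
opening: 0.0508
grip_force: 3.1
```

Emit:
move_arm([
  [0.1,0,0,0,0,0],
  [0.2,0.0,0,0,0,0],
  [0.3,0.01,0,0,0,0],
  [0.4,0.01,0,0,0,0],
  [0.5,0.01,0,0,0,0],
  [0.6,0.02,0,0,0,0],
  [0.7,0.02,0,0,0,0],
])

```text
time: 12.82
tool_pos: [0.6336, 0.0943, 0.0221]
tool_rot: [3.141, 0.002, 1.601]
contact_force: [-0.5, -7.3, 1.6]
opening: 0.0502
grip_force: 3.3
```

```bash
python3 - <<'E'
from h import *
c=save("top","pics/t3.png",crop=(150,80,350,230),scale=4); np.savez("t3.npz",**c)
print(robot.observe()["tool_pos"],robot.observe()["contact_force"])
E
```

```text
[0.63345172 0.09584759 0.02207496] [-0.40962351 -5.11125766  2.10368561]
```

View pics/t3.png

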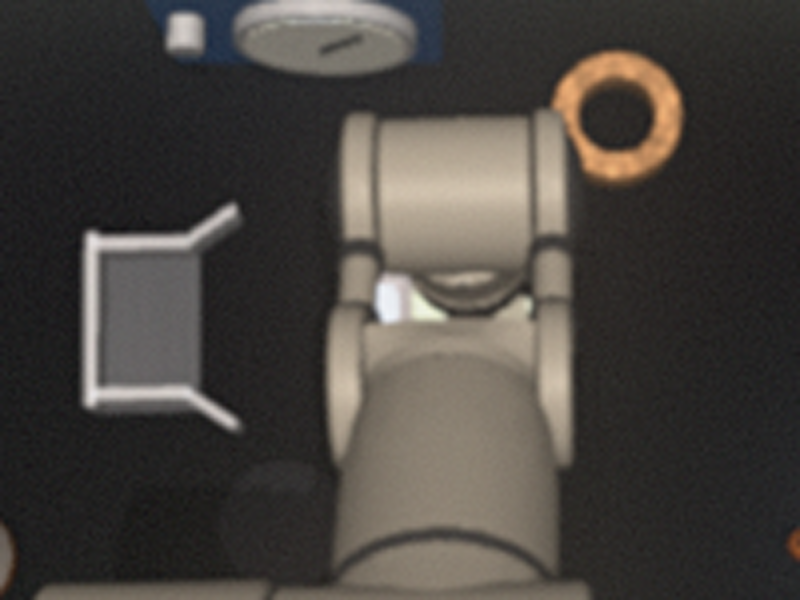

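The picture shows the tin under the wrist at (390,300), in line with the dock mouth (rows 215-425), with nothing shifted. Continuing in.

Emit:
move_arm([
  [0.1,0,0,0,0,0],
  [0.2,0.0,0,0,0,0],
  [0.3,0.01,0,0,0,0],
  [0.4,0.01,0,0,0,0],
  [0.5,0.01,0,0,0,0],
  [0.6,0.01,0,0,0,0],
  [0.7,0.01,0,0,0,0],
  [0.8,0.01,0,0,0,0],
  [0.9,0.01,0,0,0,0],
  [1,0.01,0,0,0,0],
])

```text
time: 14.12
tool_pos: [0.6315, 0.1941, 0.0221]
tool_rot: [-3.142, 0.002, 1.601]
contact_force: [-0.2, -8.1, 3.3]
opening: 0.0506
grip_force: 3.6
```

Emit:
move_arm([
  [0.07,0,0,0,0,0],
  [0.14,0.0,0,0,0,0],
  [0.21,0.0,0,0,0,0],
  [0.28,0.0,0,0,0,0],
  [0.35,0.0,0,0,0,0],
  [0.42,0,0,0,0,0],
  [0.49,0,0,0,0,0],
  [0.56,0,0,0,0,0],
])

```text
time: 15.12
tool_pos: [0.6298, 0.2498, 0.0221]
tool_rot: [-3.141, 0.002, 1.601]
contact_force: [0.9, -7.7, 3.6]
opening: 0.0503
grip_force: 3.7
```

Expected home is at TCP y ≈ 0.267, so I go gently and watch for the force to rise.

Emit:
move_arm([
  [0.04,0,0,0,0,0],
  [0.08,0.0,0,0,0,0],
  [0.12,0.0,0,0,0,0],
])

```text
time: 15.5
tool_pos: [0.6294, 0.2617, 0.0221]
tool_rot: [-3.141, 0.002, 1.601]
contact_force: [0.0, -7.1, 3.0]
opening: 0.0506
grip_force: 3.7
```

Emit:
move_arm([
  [0.02,0,0,0,0,0],
  [0.04,0.0,0,0,0,0],
])

```text
time: 15.75
tool_pos: [0.6293, 0.2656, 0.0221]
tool_rot: [-3.141, 0.002, 1.601]
contact_force: [0.5, -8.1, 3.4]
opening: 0.0506
grip_force: 3.7
```

Emit:
move_arm([
  [0.02,0,0,0,0,0],
  [0.04,0.0,0,0,0,0],
])

```text
time: 16.0
tool_pos: [0.6292, 0.2693, 0.0221]
tool_rot: [-3.141, 0.003, 1.601]
contact_force: [-0.2, -14.6, 4.2]
opening: 0.0509
grip_force: 6.1
```

Emit:
move_arm([
  [0.02,0,0,0,0,0],
  [0.03,0.0,0,0,0,0],
])

```text
time: 16.25
tool_pos: [0.6292, 0.2695, 0.0221]
tool_rot: [-3.14, 0.007, 1.601]
contact_force: [1.0, -21.8, 6.2]
opening: 0.0508
grip_force: 8.9
```

The tool no longer advances while the force climbs, so the tin is against the back wall. I back off and check.

Emit:
move_arm([
  [-0.05,0,0,0,0,0],
  [-0.2,0,0,0,0,0],
  [-0.5,0,0,0,0,0],
  [-0.8,0,0,0,0,0],
  [-1,0,-0.5,0,0,0],
  [-1,0,-1,0,0,0],
])

```text
time: 17.0
tool_pos: [0.6314, 0.1725, 0.1221]
tool_rot: [-3.139, -0.0, 1.599]
contact_force: [-0.2, 0.1, -0.4]
opening: 0.0504
grip_force: 0.0
```

Emit:
move_arm([
  [-0.6,0,-0.5,0,0,0],
  [-1,0,-0.5,0,0,0],
  [-1,0,-0.5,0,0,0],
  [-1,0,-0.5,0,0,0],
])

```text
time: 17.5
tool_pos: [0.6345, 0.0747, 0.1712]
tool_rot: [-3.141, -0.001, 1.601]
contact_force: [-0.7, -0.1, -0.7]
opening: 0.0512
grip_force: 0.0
```

```bash
python3 - <<'E'
from h import *
c=save("top","pics/t4.png",crop=(150,80,470,280),scale=2.5)
im=c["image"]; m=(im.min(2)>215).astype(np.uint8); n,l,st,ce=cv2.connectedComponentsWithStats(m)
for i in range(1,n):
    if 400<st[i,4]<1300 : print(ce[i].round(1),st[i],at_z(c,*ce[i],0.04).round(4))
s=robot.observe();print(s["tool_pos"],s["contact_force"])
E
```

```text
[541.8  16.9] [ 524    0   36   35 1240] [ 1.0467 -0.6776  0.04  ]
[ 3.6 59.1] [  0  35  10  53 413] [0.9168 0.8598 0.04  ]
[93.5 43.4] [  66   34   56   20 1019] [0.9615 0.5996 0.04  ]
[150.  43.] [123  34  55  19 988] [0.9615 0.4368 0.04  ]
[276.1  42.6] [259  34  34  19 583] [0.9622 0.0788 0.04  ]
[322.5  43.3] [ 295   34   56   19 1032] [ 0.9608 -0.0521  0.04  ]
[381.   43.5] [354  35  55  19 974] [ 0.9613 -0.2166  0.04  ]
[438.5  43.5] [ 411   35   56   18 1001] [ 0.9627 -0.379   0.04  ]
[498.4  52.6] [468  36  57  51 724] [ 0.938  -0.5479  0.04  ]
[542.7  45.3] [526  36  34  20 614] [ 0.9616 -0.6753  0.04  ]
[100.9  77.9] [ 87  56  28  38 605] [0.8589 0.5727 0.04  ]
[ 25.5 103.6] [   6   90   40   28 1063] [0.7847 0.7858 0.04  ]
[189.  158.8] [173 144  32  31 769] [0.6273 0.3151 0.04  ]
[437.  212.3] [421 197  33  32 800] [ 0.4843 -0.3627  0.04  ]
[380.5 215.1] [365 200  32  32 801] [ 0.4753 -0.2093  0.04  ]
[0.63443925 0.07534224 0.17098379] [-0.33793259 -0.06407069  0.70244221]
```

View pics/t4.png

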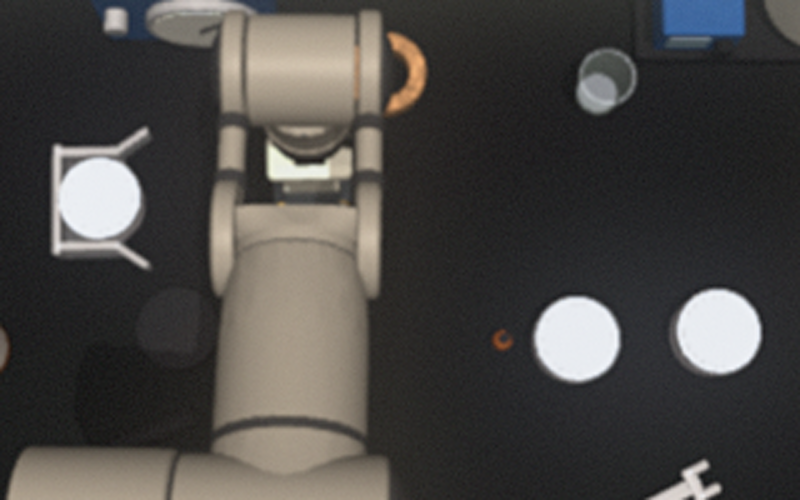

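The tin sits at (99,198), between the dock walls and against the back wall. Its measured position (0.627,0.315) matches the seat estimate (0.629,0.314). The vial, beaker and the two visible empty tins are unmoved, and the robot is clear.

```bash
python3 -c "
from cell import robot
print(robot.hand_in())"
```

```text
the job is handed in; nothing more can be done
None
```

I found the full tin (second from the left, about 0.85 kg), slid it home against the dock's back wall and handed the job in; the empty tin I nudged moved about 15 mm, the other two empties and everything else were left untouched, and the verdict was not shown.

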